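# Screw the eyepiece into the stand loupe

### The job

Put the eyepiece back on the stand loupe: set it upright in the ring on top, turn it backward (anticlockwise seen from above) until you feel it drop a step into the thread start, then screw it gently clockwise until it is fully home with its flange down on the ring, and let go. Do not force the thread, and leave the other things on the table where they are.

Things in the scene. Friction and masses are not known exactly. Their poses are not given: they have to be found in the camera images.
- eyepiece: The loupe's eyepiece, 70 to 130 g, loose, standing upright on its nose, 50 mm tall. Origin: centre of its underside, z up its axis. From below: a round nose widening from 32 mm (z=0) to 40 mm diameter (z=6 mm), a 40 mm cylinder to z=22 mm, a flange of 60 mm diameter (z=22 to 25 mm), then the grip.
- barrel_top (a point): Centre of the eyepiece's top, at its z=50 mm. The grip is the black round barrel below it, 48 mm diameter, from the flange (z=25 mm) to here; it may be gripped at any yaw. Keep the fingertips 3 mm or more above the flange.
- lug_plane (a point): Point on the eyepiece's axis at z=8 mm, level with the undersides of its three thread lugs. These are round pins 3.2 mm thick that stick out from the 40 mm cylinder, 120 degrees apart (the first along the eyepiece's +x), tips on a 49.6 mm circle.
- stand: The stand loupe, fixed: dark foot of 92 mm diameter, three pillars and an aluminium ring of 73 mm outer, 53 mm inner diameter, top 72 mm above the table, open below. Origin: centre of the foot's underside, z up. Its yaw tells nothing of where the thread starts. Its thread is spoiled if the eyepiece is pressed on thread or ring with more than 45 N in all: press with 3 to 10 N.
- ring_mouth (a point): Centre of the ring's top face, z up the ring's axis. Inside is a rigid three-start thread with a free bore of 42.4 mm round the eyepiece's 40 mm cylinder. Its starts are 120 degrees apart, at an angle that changes from run to run and is not told. Clockwise is meant as seen from above.
- thread_crest (a point): On the ring's axis at the flat thread crest, 5.2 mm below the ring top. The eyepiece, set in, mostly rests with its lugs on the crest (its origin 13.2 mm below the ring top), or on one of three nibs 2.5 mm higher, or drops straight into the starts. From the crest, turning clockwise only runs the lugs against the nibs.
- thread_start (a point): On the axis at the floor of the starts, 5.8 mm below the crest. Turning backward (anticlockwise) by up to 120 degrees brings the lugs over the starts; there the nibs stop them and, lightly pressed, the eyepiece drops 5.8 mm (origin 19 mm below the ring top). Off a nib it first drops 2.5 mm to the crest: keep turning backward. In the starts it has 12 degrees of free play.
- home (a point): On the axis where the eyepiece's origin lies when home: 22 mm below the ring top, flange on the ring. From the starts, turning clockwise leads the lugs under the thread: pressed lightly, the eyepiece sinks 4.4 mm per radian, 3 mm in all, and is home after 45 to 60 degrees; it then turns level for 50 degrees to a hard stop. So 75 degrees from the start is always enough and never meets the stop. Do not twist hard against stop or nibs (0.4 N m is plenty).
- lens_cap: Bystander: plain flat black cap, 48 mm diameter, 14 mm tall, no flange and no nose. Origin under its centre.
- glue_tube: Bystander: white glue tube lying flat, 110 mm long, 14 mm thick. Origin under its middle, along x.
- bead_dish: Bystander: white dish with beads, 90 mm wide, 26 mm tall. Origin under its centre.
- spool: Bystander: wooden spool, 36 mm diameter, 42 mm tall. Origin under its centre.
- bead_jar: Bystander: amber jar, 60 mm diameter, 75 mm tall. Origin under its centre.
- scissors: Bystander: scissors lying flat, about 155 mm long, 9 mm thick. Origin between the handles.
- phone: Bystander: black phone lying flat, 145 x 70 x 9 mm. Origin under its centre.

How it is judged:
By the outcome, as a careful person would: the job done as asked, in the order asked, and still so for the second after the job is handed in, with the robot touching nothing.
It also fails if it takes over 72 s, if anything falls off the work surface, if the arm or the gripper's body presses on something with over 40 N, if the wrist force passes 120 N, or if a joint passes its speed limit or range.

### The arm

A 7-joint arm with a two-finger parallel gripper is mounted at the origin on the work surface. World frame = base frame: x ahead of the robot, y to its left, z up, the work surface at z = 0. Lengths are in m, angles in rad, forces in N, time in s.
With the tool pointing down it reaches from about 0.4 to 0.85 m from the base axis. Payload 10.4 kg.
Tool frame: the origin (TCP) lies midway between the tips of the shut fingers; the grasp point (between the pads) lies behind it (manip.tcp_to_grasp is the z of the grasp point in the tool frame, in m); z points along the fingers, y is the direction in which the jaws open and shut (so a half turn about z gives the same grasp; the last joint's range is limited). The gripper opens to 85 mm and grips with 20 to 120 N. Pads are 22 mm wide; open, the fingers measure 114 mm over their backs; the gripper's body (76 mm by 85 mm) begins 54 mm behind the grasp point. The pads swing forward as they close: fully open they stand 13 mm farther back than shut.
Start: joints at [-1.319, 0.332, -0.065, 1.46, 0.022, 1.35, -0.088], TCP at [0.17, 0.602, 0.231] pointing down, gripper open.
Joint ranges: [-2.6, 2.6], [-0.5, 2.12], [-1.47, 1.34], [0.16, 2.42], [-1.27, 4.41], [0.06, 2.06], [-2.6, 2.6]. Speed limits (rad/s): [2.22, 2.22, 2.79, 2.79, 3.14, 3.14, 3.14].

### API

Orientations are given as a 3x3 rotation matrix whose columns are the frame's x, y, z axes.
In Python, from bench import manip, vision gives the robot as it stands.
- The arm moves only by the tool apply_moves, never from a script. Its argument "steps" is a list of rows, each a list of 5 numbers: the gripper command: -1 is fully open, 1 is shut, values between are in proportion, then the shift along the tool's x, y, z in cm, then the turn about the tool's z in degrees. A call has 1 to 12 rows; each row shifts and turns the commanded pose from where the row before left it, along the tool's axes as they then stand; what a row does not reach is not made up. A row lasts 1/10 s, in which the tool goes at most 50 mm and 8.59 degrees, less where a joint would pass 70% of its speed; a pose out of reach is approached as far as the arm can. A call is refused whole if a number of a shift passes 5 or a number of a turn 8.59, either way. A call with a gripper value outside its range is refused whole. The fingers move at their own pace and stop on an object; "squeeze" is the grip in N (left out, the last holds). Time passes only in rows, so rows that do not move let the fingers close. It gives the time, the measured TCP pose, the force and the opening at its end, in the units of the state.
- manip.get_state(): the state, without advancing time (a new reading comes with each control period).
- vision.capture(name): name is "side" or "top" or "wrist"; returns a dict with "image" (420x560x3 uint8, red, green, blue), "K" (3x3 intrinsics, pixels), "k1" (the pictures are not rectified: a ray, as slopes to the right and down, at radius r is drawn at 1 + k1 r^2 times it, then the intrinsics apply), "extrinsics" (4x4, takes a point from world to camera coordinates). Camera axes: x right, y down, z forward; pixel columns grow to the right and rows downward; lengths in m; the calibration is good to about 2 mm. A picture is of the moment at which its call begins. There is no depth.
- manip.close_job(): hands the job in, once; it reports no verdict.
Trained networks look in the newest picture that a camera, given by its name, has taken for a name from the list of things; names that differ only in an ending like _2 or _b are one class to them, and where a whole thing is asked for, a point or a joint stands for the part that bears it (a point fixed in the world has none). Each returns a list of dicts, best first, with "score" (0 to 1); they miss things now and then, are a little off and sometimes report something else, mostly with a low value. They report only what shows in the picture. A call takes as long as a camera call.
- vision.recognise(target, camera): "xyz" ([x, y, z] in m, in the coordinates of the camera as it stood for that picture, good to about 4 mm: the middle of the surface that is visible of it).
The state is a dict: "clock": time; "joint_positions": joint angles; "dq": joint speeds; "joint_torque": joint torques, N m; "ee_pos": TCP position; "eef_rot": TCP orientation; "wrist_force": force on the tool from outside, world axes, zero at the start; "ft_torque": the same for the moment, N m; "gripper_width": finger opening in m.
Only numpy, scipy, OpenCV 4.12 (cv2) and the standard library are available. Lean on these libraries where they do the work, as an engineer would, in place of code of your own. Each camera call takes 0.05 s, during which the arm holds its last target.

## Working session

There is one attempt and no reset: what is moved stays moved. The work goes in short steps, Python scripts to look and compute and a tool call to move; the robot and the scene stay as the last step left them, time stands still between calls to the robot, and variables do not carry over. Pictures are saved under pics/ and viewed, and the job is handed in when it is done.

Besides the shell and the picture viewer there is one more tool, called as name(argument=value, ...), one argument or row to a line, values as JSON. apply_moves: Moves the arm, as the interface text tells. Its arguments: {"type":"object","properties":{"steps":{"type":"array"},"squeeze":{"type":"number"}},"required":["steps"]}

```bash
mkdir -p pics; ls; cat > h.py <<'E'
import numpy as np, cv2
from bench import manip, vision
def cap(n,f=None):
    d=vision.capture(n)
    if f: cv2.imwrite('pics/'+f,cv2.cvtColor(d['image'],cv2.COLOR_RGB2BGR))
    return d
def w(d,p):
    E=np.array(d['extrinsics']);return E[:3,:3].T@(np.array(p)-E[:3,3])
def proj(d,P):
    E=np.array(d['extrinsics']);c=E[:3,:3]@np.array(P)+E[:3,3];u=c[:2]/c[2];u=u*(1+d['k1']*(u@u));K=np.array(d['K']);return K[:2,:2]@u+K[:2,2]
def ray(d,px):
    K=np.array(d['K']);u0=np.linalg.inv(K[:2,:2])@(np.array(px)-K[:2,2]);u=u0.copy()
    for _ in range(20):u=u0/(1+d['k1']*(u@u))
    E=np.array(d['extrinsics']);R=E[:3,:3];return -R.T@E[:3,3],R.T@np.array([u[0],u[1],1])
def onz(d,px,z):
    o,v=ray(d,px);return o+v*(z-o[2])/v[2]
E
python3 - <<'E'
from h import *
np.set_printoptions(precision=4,suppress=True)
s=manip.get_state();print({k:np.round(v,4) for k,v in s.items()},manip.tcp_to_grasp)
for n in ['top','side','wrist']:
    d=cap(n,n+'0.png')
    print(n, -np.array(d['extrinsics'])[:3,:3].T@np.array(d['extrinsics'])[:3,3])
    for t in ['eyepiece','barrel_top','stand','ring_mouth','lens_cap','bead_jar','spool']:
        for r in vision.recognise(t,n)[:2]: print(t,round(r['score'],2),w(d,r['xyz']),proj(d,w(d,r['xyz'])))
print(manip.get_state()['clock'])
E
```

```text
pics
{'clock': np.float64(0.0), 'joint_positions': array([-1.3186,  0.3329, -0.0647,  1.4609,  0.0216,  1.3499, -0.0884]), 'dq': array([ 0.0001,  0.0013, -0.    , -0.0008,  0.0014, -0.0006,  0.0001]), 'joint_torque': array([ -0.0011, -62.5437,   0.0482, -39.1634,   0.0161,   0.0094,
         0.    ]), 'ee_pos': array([0.1695, 0.6012, 0.2305]), 'eef_rot': array([[-0.9625,  0.2713, -0.0003],
       [ 0.2713,  0.9625, -0.0014],
       [-0.0001, -0.0014, -1.    ]]), 'wrist_force': array([ 0.5831,  0.0145, -0.2679]), 'ft_torque': array([ 0.0419, -0.0387,  0.038 ]), 'gripper_width': np.float64(0.0854)} -0.0187
top [ 0.5393 -0.0272  0.9381]
eyepiece 0.87 [0.505  0.1903 0.0512] [205.751  268.7249]
barrel_top 0.7 [0.5084 0.1895 0.0491] [206.3362 267.2053]
barrel_top 0.63 [ 0.4944 -0.163   0.0522] [359.4651 275.343 ]
stand 0.74 [ 0.4946 -0.1604  0.0512] [358.2344 275.2272]
ring_mouth 0.94 [ 0.4971 -0.165   0.048 ] [360.0472 274.0677]
lens_cap 0.85 [ 0.4865 -0.0058  0.0143] [290.6788 277.1634]
lens_cap 0.32 [ 0.5125 -0.4151  0.0093] [461.5815 267.2216]
bead_jar 0.97 [0.7573 0.1367 0.0753] [229.5262 159.4397]
spool 0.79 [ 0.7643 -0.0001  0.0395] [289.0521 160.201 ]
spool 0.73 [ 0.4926 -0.1641  0.0504] [359.8018 276.1016]
side [ 0.2874 -1.146   0.7948]
eyepiece 0.56 [0.5017 0.1753 0.0398] [223.5192 202.6856]
barrel_top 0.28 [ 0.4928 -0.1811  0.0285] [247.7779 274.3584]
stand 0.76 [ 0.4906 -0.1835  0.027 ] [247.1797 275.5631]
ring_mouth 0.93 [ 0.4885 -0.1825  0.0266] [246.2742 275.6165]
lens_cap 0.78 [ 0.478  -0.0201  0.0143] [229.2574 245.0423]
bead_jar 0.58 [0.7491 0.1288 0.0492] [304.0155 195.7777]
spool 0.74 [ 0.7676 -0.0065  0.0292] [324.9668 222.1386]
wrist [0.0889 0.6244 0.3749]
1.2
```

View pics/top0.png

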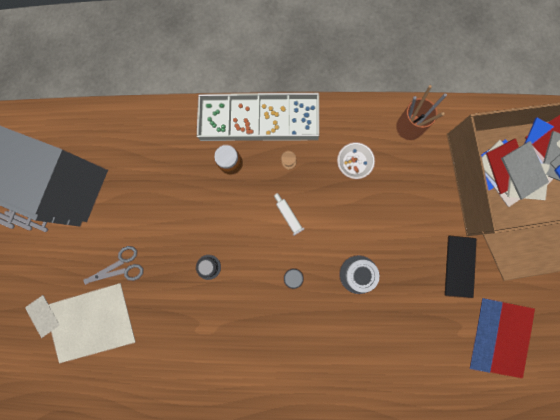

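View pics/side0.png

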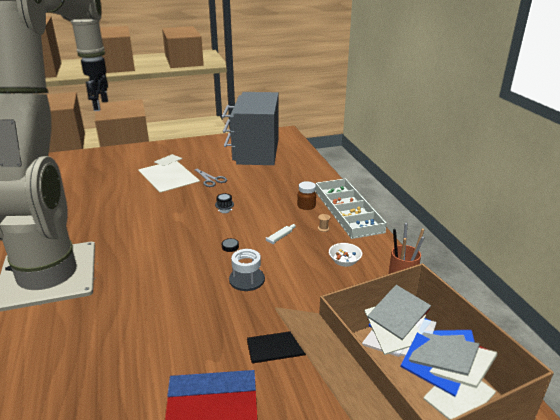

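```bash
python3 - <<'E'
import cv2
i=cv2.imread('pics/top0.png')
a=cv2.resize(i[245:295,175:240],None,fx=6,fy=6,interpolation=cv2.INTER_CUBIC)
b=cv2.resize(i[245:305,330:390],None,fx=6,fy=6,interpolation=cv2.INTER_CUBIC)
import numpy as np
o=np.zeros((360,760,3),np.uint8);o[:300,:390]=a;o[:360,395:755]=b
cv2.imwrite('pics/z0.png',o)
E
```

```text
(no output)
```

View pics/z0.png

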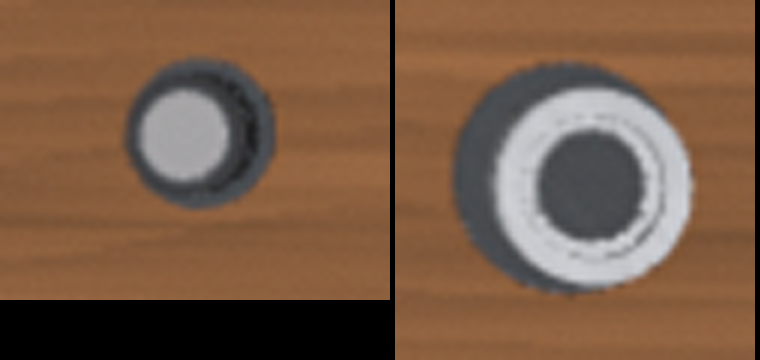

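```bash
python3 - <<'E'
from h import *
d=cap('top')
for px,z in [((205.1,267.1),.05),((207.9,266.9),.025),((362.6,275.8),.072),((360,274.1),.072)]: print(px,onz(d,px,z))
d=cap('side','side1.png')
for P in [(.505,.19,.05),(.5,-.165,.072)]: print(proj(d,P))
d=cap('wrist','wrist1.png')
E=np.array(d['extrinsics']);s=manip.get_state()
R=s['eef_rot'];print(R.T@(-E[:3,:3].T@E[:3,3]-s['ee_pos']));print(E[:3,:3]@R, d['K'],d['k1'])
E
```

```text
(205.1, 267.1) [0.50862655 0.19219552 0.05      ]
(207.9, 266.9) [0.50834947 0.19159589 0.025     ]
(362.6, 275.8) [ 0.49445551 -0.16696089  0.072     ]
(360, 274.1) [ 0.49816163 -0.16121215  0.072     ]
[223.45722352 197.45884652]
[248.49353211 256.14709457]
[ 8.38525346e-02  1.30152100e-04 -1.43568223e-01]
[[ 1.79314070e-04  9.99999869e-01  4.78480121e-04]
 [-9.45045348e-01  3.25893837e-04 -3.26939115e-01]
 [-3.26939228e-01 -3.93560629e-04  9.45045283e-01]] [[317.2000608    0.         273.92556794]
 [  0.         317.2000608  210.93811277]
 [  0.           0.           1.        ]] -0.07626976450890306
```

View pics/wrist1.png

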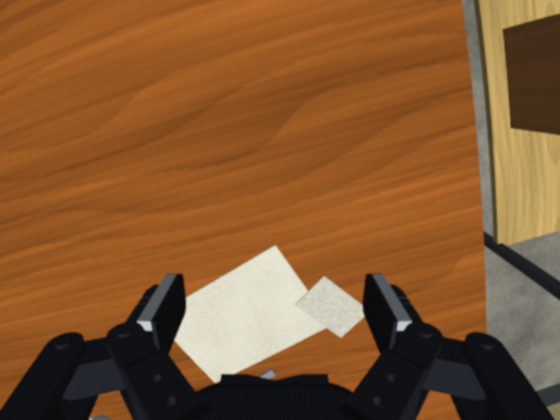

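apply_moves(
  steps=[
    [-1,-3.64,-2.515,0,0],
    [-1,-3.64,-2.515,0,0],
    [-1,-3.64,-2.515,0,0],
    [-1,-3.64,-2.515,0,0],
    [-1,-3.64,-2.515,0,0],
    [-1,-3.64,-2.515,0,0],
    [-1,-3.64,-2.515,0,0],
    [-1,-3.64,-2.515,0,0],
    [-1,-3.64,-2.515,0,0],
    [-1,-3.64,-2.515,0,0],
    [-1,-3.64,-2.515,0,0],
    [-1,-3.64,-2.515,0,0],
  ],
  squeeze=40,
)

```text
clock: 2.55
ee_pos: [0.5091, 0.1911, 0.2316]
eef_rot: [[-0.963, 0.271, 0.001], [0.271, 0.963, 0.001], [-0.0, 0.001, -1.0]]
wrist_force: [1.3, 0.3, -0.2]
gripper_width: 0.0855
```

apply_moves(
  steps=[
    [-1,0,0,0,0],
    [-1,0,0,0,0],
    [-1,0,0,0,0],
  ],
)

```text
clock: 2.85
ee_pos: [0.5075, 0.1937, 0.2312]
eef_rot: [[-0.963, 0.27, -0.0], [0.27, 0.963, 0.001], [0.001, 0.0, -1.0]]
wrist_force: [-0.4, 0.5, -0.8]
gripper_width: 0.0853
```

```bash
python3 - <<'E'
from h import *
np.set_printoptions(precision=4,suppress=True)
d=cap('wrist','wrist2.png')
s=manip.get_state();print(s['clock'],s['joint_positions'],s['ee_pos'],s['eef_rot'])
for t in ['eyepiece','barrel_top']:
        for r in vision.recognise(t,'wrist')[:2]: print(t,round(r['score'],2),w(d,r['xyz']),proj(d,w(d,r['xyz'])))
E
```

```text
2.9 [-0.7279  0.1478  0.3104  1.6957 -0.0472  1.3054  0.8899] [0.5074 0.1939 0.2313] [[-0.9631  0.2693 -0.0003]
 [ 0.2693  0.9631  0.0005]
 [ 0.0005  0.0003 -1.    ]]
eyepiece 0.65 [0.5015 0.194  0.0512] [272.5865 180.3311]
eyepiece 0.56 [0.7604 0.0117 0.0214] [201.4686 373.5773]
barrel_top 0.6 [0.5078 0.1929 0.0508] [273.2609 186.1551]
```

View pics/wrist2.png

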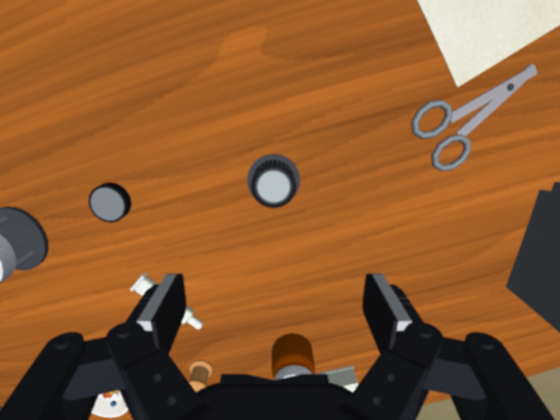

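apply_moves(
  steps=[
    [-1,0,0,0,8.5],
    [-1,0,0,0,8.5],
    [-1,0,0,0,8.5],
    [-1,0,0,0,8.5],
    [-1,0,0,0,8.5],
    [-1,0,0,0,8.5],
    [-1,0,0,0,8.5],
    [-1,0,0,0,8.5],
    [-1,0,0,0,8.5],
    [-1,0,0,0,8.5],
    [-1,0,0,0,8.5],
    [-1,0,0,0,0],
  ],
)

```text
clock: 4.2
ee_pos: [0.5077, 0.1933, 0.2313]
eef_rot: [[0.331, 0.944, -0.0], [0.944, -0.331, 0.0], [0.0, -0.0, -1.0]]
wrist_force: [0.7, -0.4, 0.0]
gripper_width: 0.0856
```

apply_moves(
  steps=[
    [-1,0,0,1,0],
    [-1,0,0,5,0],
    [-1,0,0,3,0],
    [-1,0,0,0,0],
    [-1,0,0,0,0],
  ],
)

```text
clock: 4.7
ee_pos: [0.5081, 0.1926, 0.1417]
eef_rot: [[0.327, 0.945, -0.0], [0.945, -0.327, -0.0], [-0.0, -0.0, -1.0]]
wrist_force: [0.6, -0.3, 0.7]
gripper_width: 0.0856
```

```bash
python3 - <<'E'
from h import *
np.set_printoptions(precision=4,suppress=True)
d=cap('wrist','wrist3.png')
s=manip.get_state();print(s['clock'],s['joint_positions'],s['ee_pos'],s['eef_rot'])
for t in ['barrel_top']:
        for r in vision.recognise(t,'wrist')[:2]: print(t,round(r['score'],2),w(d,r['xyz']),proj(d,w(d,r['xyz'])))
i=cv2.cvtColor(d['image'],cv2.COLOR_RGB2BGR)
for x,y in [(0,0),(0.03,0),(0,0.03)]:
  pass
cv2.imwrite('pics/z3.png',cv2.resize(i[120:300,190:360],None,fx=3,fy=3,interpolation=cv2.INTER_CUBIC))
E
```

```text
4.75 [-0.8206  0.2282  0.4269  1.811  -0.1043  1.1228 -0.6926] [0.5088 0.1929 0.1427] [[ 0.328   0.9447  0.0014]
 [ 0.9447 -0.328   0.0008]
 [ 0.0012  0.0011 -1.    ]]
barrel_top 0.96 [0.5091 0.1966 0.0519] [272.7688 210.424 ]
```

View pics/z3.png

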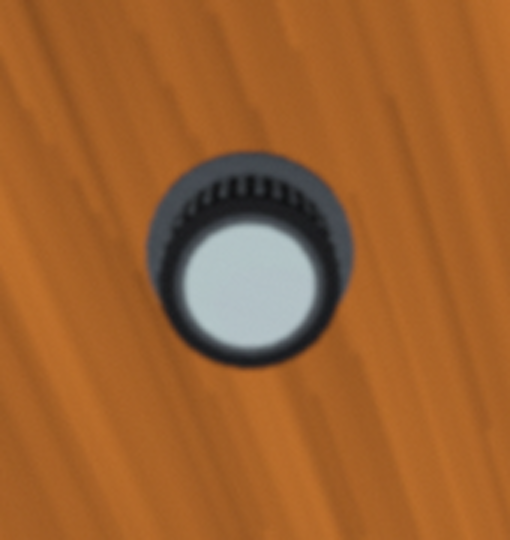

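```bash
python3 - <<'E'
from h import *
np.set_printoptions(precision=4,suppress=True)
d=cap('wrist');s=manip.get_state()
P=onz(d,(272.9,214.9),.05);print(P,s['ee_pos'], 100*s['eef_rot'].T@(P-s['ee_pos']))
i=cv2.imread('pics/z3.png')
c=P
for z,r,col in[(.025,.03,(0,255,0)),(.05,.024,(0,0,255)),(.05,.0,(255,0,0))]:
  for a in np.arange(0,6.28,.1):
    q=(proj(d,[c[0]+r*np.cos(a),c[1]+r*np.sin(a),z])-[190,120])*3+1
    cv2.circle(i,(int(round(q[0])),int(round(q[1]))),1,col,-1)
cv2.imwrite('pics/z3b.png',i)
E
```

```text
[0.5088 0.1925 0.05  ] [0.5092 0.1931 0.1432] [-0.0863 -0.0317  9.3196]
```

View pics/z3b.png

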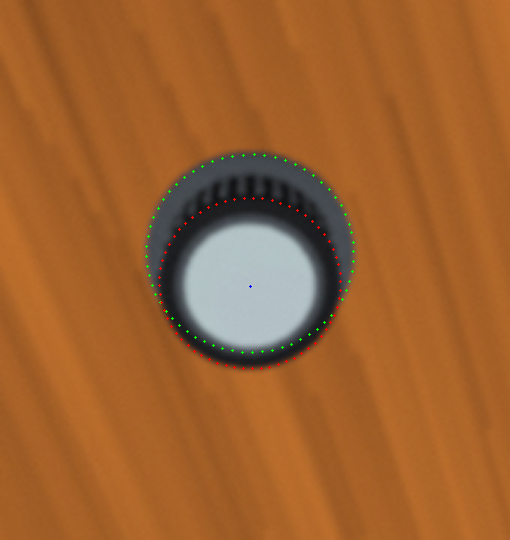

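apply_moves(
  steps=[
    [-1,-0.08,-0.03,3,0],
    [-1,0,0,3,0],
    [-1,0,0,3,0],
    [-1,0,0,2,0],
    [-1,0,0,0.2,0],
    [-1,0,0,0,0],
    [-1,0,0,0,0],
    [-1,0,0,0,0],
  ],
)

```text
clock: 5.65
ee_pos: [0.5085, 0.1924, 0.0308]
eef_rot: [[0.33, 0.944, 0.002], [0.944, -0.33, 0.002], [0.002, 0.001, -1.0]]
wrist_force: [-0.0, 0.2, -0.7]
gripper_width: 0.0853
```

```bash
python3 - <<'E'
from h import *
np.set_printoptions(precision=4,suppress=True)
d=cap('wrist','wrist4.png')
s=manip.get_state();print(s['clock'],s['joint_positions'],s['ee_pos'],s['eef_rot'],s['wrist_force'])
E
```

```text
5.7 [-0.7853  0.3757  0.3978  1.9025 -0.1836  0.8965 -0.6333] [0.5083 0.1924 0.0306] [[ 0.3295  0.9442  0.0018]
 [ 0.9442 -0.3295  0.0013]
 [ 0.0018  0.0012 -1.    ]] [-0.3024  1.2142 -0.3622]
```

View pics/wrist4.png

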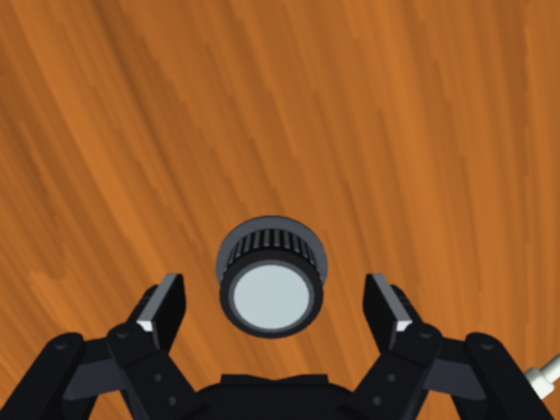

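apply_moves(
  steps=[
    [1,0,0,0.1,0],
    [1,0,0,0,0],
    [1,0,0,0,0],
    [1,0,0,0,0],
    [1,0,0,0,0],
    [1,0,0,0,0],
    [1,0,0,0,0],
    [1,0,0,0,0],
  ],
  squeeze=40,
)

```text
clock: 6.5
ee_pos: [0.5077, 0.192, 0.0287]
eef_rot: [[0.33, 0.944, 0.0], [0.944, -0.33, 0.0], [0.0, 0.0, -1.0]]
wrist_force: [-2.0, -0.4, 6.1]
gripper_width: 0.0465
```

```bash
python3 - <<'E'
from h import *
np.set_printoptions(precision=4,suppress=True)
d=cap('wrist','wrist5.png')
s=manip.get_state();print(s['clock'],s['ee_pos'],s['wrist_force'],s['gripper_width'])
E
```

```text
6.55 [0.5077 0.192  0.0287] [-2.5173 -1.6565  4.8583] 0.046735822538445604
```

View pics/wrist5.png

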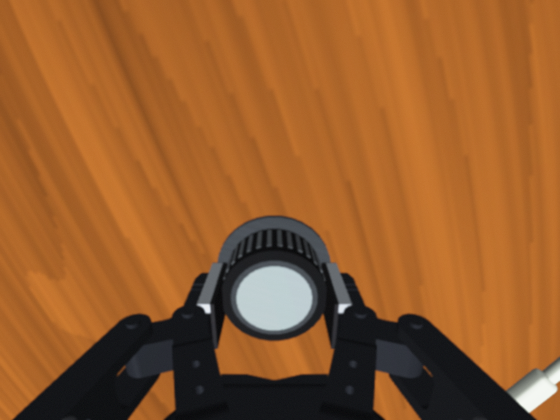

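apply_moves(
  steps=[
    [1,0,0,-1,0],
    [1,0,0,-3,0],
    [1,0,0,-5,0],
    [1,0,0,-5,0],
    [1,0,0,-2,0],
    [1,0,0,0,0],
    [1,0,0,0,0],
  ],
)

```text
clock: 7.25
ee_pos: [0.5074, 0.1919, 0.1883]
eef_rot: [[0.33, 0.944, 0.0], [0.944, -0.33, 0.0], [0.0, -0.0, -1.0]]
wrist_force: [-0.6, 0.0, -0.5]
gripper_width: 0.0465
```

```bash
python3 - <<'E'
from h import *
np.set_printoptions(precision=4,suppress=True)
d=cap('wrist','wrist6.png')
s=manip.get_state();print(s['clock'],s['joint_positions'],s['ee_pos'],s['wrist_force'],s['gripper_width'])
T=s['ee_pos'];R=s['eef_rot'];print(R)
i=cv2.cvtColor(d['image'],cv2.COLOR_RGB2BGR)[170:420,170:380]
i=cv2.resize(i,None,fx=2.4,fy=2.4,interpolation=cv2.INTER_CUBIC)
off=.0008
for z,r,col in[(.025,.03,(0,255,0)),(.05,.024,(0,0,255)),(.05,.0,(255,0,0))]:
  for a in np.arange(0,6.28,.1):
    P=T+R@np.array([off+r*np.cos(a),r*np.sin(a),.0287-z])
    q=(proj(d,P)-[170,170])*2.4+.7
    cv2.circle(i,(int(round(q[0])),int(round(q[1]))),1,col,-1)
cv2.imwrite('pics/z6.png',i)
e=np.array([.5088,.1925]);t=np.array([.4945,-.167]);print((R.T@np.array([*(t-T[:2]),0]))*100)
E
```

```text
7.3 [-0.8359  0.1819  0.4388  1.7626 -0.082   1.2165 -0.7107] [0.5069 0.1917 0.1874] [-0.5744 -0.3623 -1.4091] 0.046805281365251264
[[ 0.3296  0.9441 -0.0013]
 [ 0.9441 -0.3296 -0.0006]
 [-0.001  -0.001  -1.    ]]
[-34.2736  10.6473   0.0224]
```

View pics/z6.png

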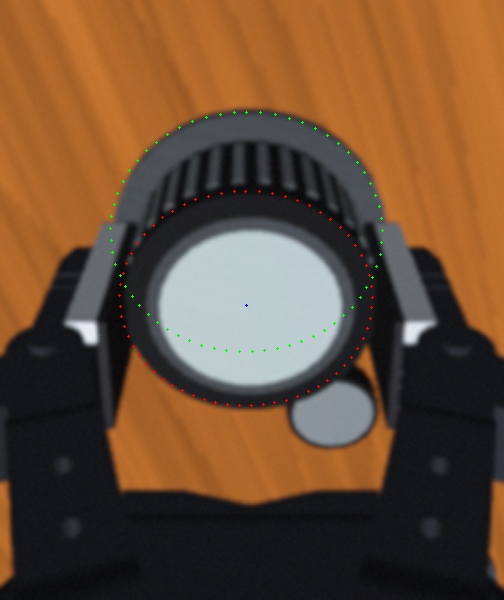

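apply_moves(
  steps=[
    [1,-2,0.5,0,0],
    [1,-3.7,0.94,0,0],
    [1,-3.7,0.94,0,0],
    [1,-3.7,0.94,0,0],
    [1,-3.7,0.94,0,0],
    [1,-3.7,0.94,0,0],
    [1,-3.7,0.94,0,0],
    [1,-3.7,0.94,0,0],
    [1,-3.7,0.94,0,0],
    [1,-3.7,0.94,0,0],
    [1,-3.7,0.94,0,0],
    [1,-3.0,0.75,0,0],
  ],
)

```text
clock: 8.5
ee_pos: [0.4677, -0.2424, 0.1872]
eef_rot: [[0.332, 0.943, -0.002], [0.943, -0.332, -0.0], [-0.001, -0.002, -1.0]]
wrist_force: [0.9, 0.6, -1.3]
gripper_width: 0.0466
```

apply_moves(
  steps=[
    [1,0,0,0,0],
    [1,0,0,0,0],
    [1,0,0,0,0],
    [1,0,0,0,0],
  ],
)

```text
clock: 8.9
ee_pos: [0.4697, -0.2386, 0.1879]
eef_rot: [[0.328, 0.945, -0.001], [0.945, -0.328, 0.001], [0.0, -0.001, -1.0]]
wrist_force: [0.4, -0.2, -0.4]
gripper_width: 0.0464
```

```bash
python3 - <<'E'
from h import *
np.set_printoptions(precision=4,suppress=True)
d=cap('wrist','wrist7.png')
s=manip.get_state();print(s['clock'],s['joint_positions'],s['ee_pos'],s['wrist_force'],s['gripper_width'])
T=s['ee_pos'];R=s['eef_rot'];print(R)
for t in ['ring_mouth','stand']:
  for r in vision.recognise(t,'wrist')[:2]: print(t,round(r['score'],2),w(d,r['xyz']),proj(d,w(d,r['xyz'])))
print(proj(d,[.4945,-.167,.072]))
E
```

```text
8.95 [-0.3348  0.1701  0.8012  1.8134 -0.1306  1.2126  0.1711] [ 0.4698 -0.2387  0.188 ] [ 0.3086 -0.4731 -0.8447] 0.04655937993962903
[[ 0.328   0.9447 -0.0003]
 [ 0.9447 -0.328   0.0006]
 [ 0.0005 -0.0005 -1.    ]]
ring_mouth 0.63 [ 0.4925 -0.1678  0.0693] [271.2914 115.3557]
stand 0.93 [ 0.5    -0.1634  0.0667] [278.3046 106.7173]
[273.323  113.6869]
```

View pics/wrist7.png

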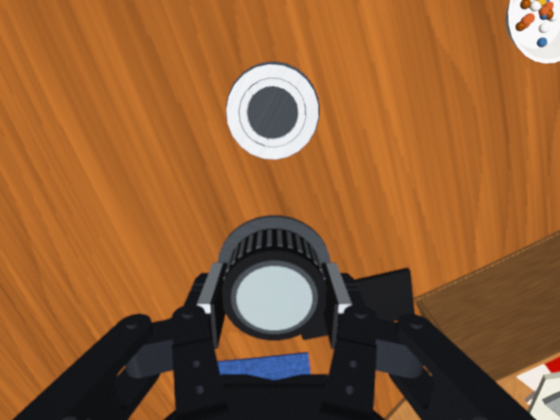

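```bash
cat > fit.py <<'E'
from h import *
from scipy.optimize import least_squares
def edge(img,d,c,r,z,inside_bright=True):
    """radial gradient edge points near predicted circle"""
    g=cv2.GaussianBlur(cv2.cvtColor(img,cv2.COLOR_RGB2GRAY).astype(np.float32),(0,0),.7)
    out=[]
    for a in np.linspace(0,2*np.pi,72,endpoint=False):
        rr=np.linspace(r-.005,r+.005,81)
        px=np.array([proj(d,[c[0]+x*np.cos(a),c[1]+x*np.sin(a),z]) for x in rr]).astype(np.float32)
        v=cv2.remap(g,px[None,:,0],px[None,:,1],cv2.INTER_LINEAR)[0]
        dv=np.gradient(v)*(-1 if inside_bright else 1)
        k=dv[3:-3].argmax()+3
        out.append((a,rr[k],dv[k]))
    return np.array(out)
def fitc(img,d,c,r,z,b=True):
    c=np.array(c,float)
    for _ in range(5):
        e=edge(img,d,c,r,z,b)
        P=np.c_[c[0]+e[:,1]*np.cos(e[:,0]),c[1]+e[:,1]*np.sin(e[:,0])]
        f=least_squares(lambda p:np.hypot(P[:,0]-p[0],P[:,1]-p[1])-p[2],[*c,r],loss='soft_l1',f_scale=.0004)
        c=f.x[:2]
    return f.x,np.median(np.abs(f.fun))
E
python3 - <<'E'
from fit import *
np.set_printoptions(precision=5,suppress=True)
d=cap('wrist');s=manip.get_state();T=s['ee_pos'];R=s['eef_rot']
print(T)
I=d['image']
x,e=fitc(I,d,(.4945,-.167),.0365,.072);print('ring outer',x,e,'tool',R.T@(np.array([x[0],x[1],.072])-T))
x,e=fitc(I,d,(.4945,-.167),.0265,.072);print('ring inner',x,e,'tool',R.T@(np.array([x[0],x[1],.072])-T))
zt=T[2]-.0287+.05
c=T+R@np.array([.0005,0.0007,0])
x,e=fitc(I,d,c[:2],.018,zt);print('lens',x,e,'tool',R.T@(np.array([x[0],x[1],zt])-T))
E
```

```text
[ 0.46983 -0.23917  0.18826]
ring outer [ 0.49354 -0.16624  0.03618] 0.00017968440771760907 tool [ 0.07664 -0.00158  0.11629]
ring inner [ 0.49375 -0.16606  0.02531] 0.0001595590365721447 tool [ 0.07688 -0.00144  0.11629]
lens [ 0.47024 -0.2394   0.01736] 0.00011147033072024179 tool [-0.00008  0.00046 -0.0213 ]
```

apply_moves(
  steps=[
    [1,2.5,-0.1,0,0],
    [1,3,-0.1,0,0],
    [1,2.17,0,0,0],
    [1,0,0,2,0],
    [1,0,0,3,0],
    [1,0,0,2.5,0],
    [1,0,0,0,0],
    [1,0,0,0,0],
    [1,0,0,0,0],
    [1,0,0,0,0],
  ],
)

```text
clock: 10.1
ee_pos: [0.4939, -0.1668, 0.1146]
eef_rot: [[0.33, 0.944, 0.002], [0.944, -0.33, 0.0], [0.001, 0.002, -1.0]]
wrist_force: [0.4, -1.0, -1.2]
gripper_width: 0.0466
```

```bash
python3 - <<'E'
from fit import *
np.set_printoptions(precision=5,suppress=True)
d=cap('wrist','wrist8.png');s=manip.get_state();T=s['ee_pos'];R=s['eef_rot']
print(s['clock'],T,s['wrist_force'],s['ft_torque'],s['joint_positions'][6]);print(R)
I=d['image']
i=cv2.cvtColor(I,cv2.COLOR_RGB2BGR)[150:420,160:390]
i=cv2.resize(i,None,fx=2.2,fy=2.2,interpolation=cv2.INTER_CUBIC)
ex=np.array([.0003,.0004])
for z,r,col,c in[(.022-.0287+T[2],.03,(0,255,0),None),(.05-.0287+T[2],.024,(0,0,255),None),(.072,.0365,(255,255,0),None),(.072,.0365,(255,0,255),(.49354,-.16624)),(.072,.0365,(0,128,255),(.4945,-.167))]:
  for a in np.arange(0,6.28,.1):
    P=T+R@np.array([ex[0],ex[1],0]);P[2]=z
    if c: P[:2]=c
    P=P+[r*np.cos(a),r*np.sin(a),0]
    q=(proj(d,P)-[160,150])*2.2+.6
    cv2.circle(i,(int(round(q[0])),int(round(q[1]))),1,col,-1)
cv2.imwrite('pics/z8.png',i)
E
```

```text
10.15 [ 0.49377 -0.16674  0.11438] [-0.69064  0.61955 -0.57214] [ 0.00491  0.0395  -0.01327] 0.06651237516756413
[[ 0.32948  0.94416  0.00191]
 [ 0.94416 -0.32949  0.00015]
 [ 0.00077  0.00175 -1.     ]]
```

View pics/z8.png

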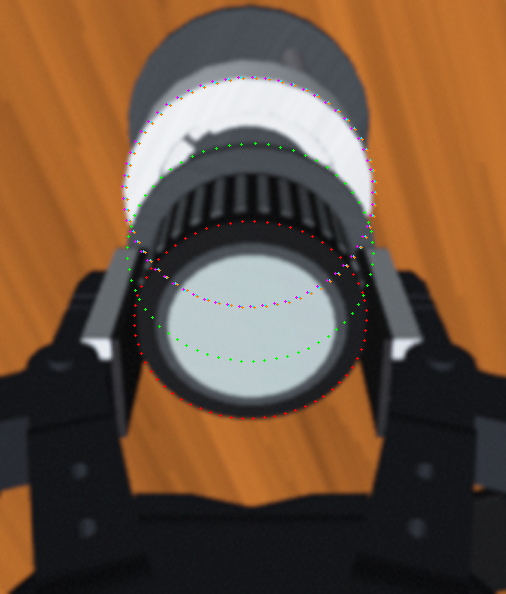

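View pics/wrist8.png

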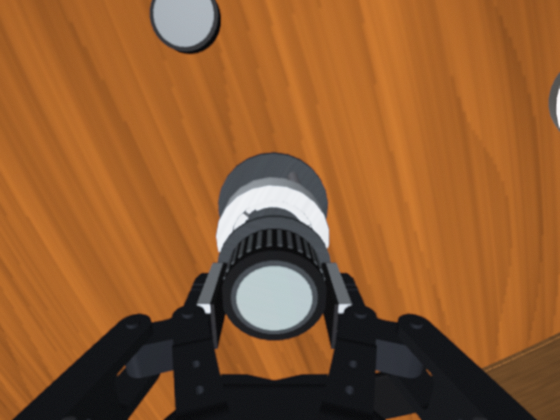

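apply_moves(
  steps=[
    [1,0,0,0.5,0],
    [1,0,0,0.5,0],
    [1,0,0,0.4,0],
    [1,0,0,0.3,0],
    [1,0,0,0.2,0],
    [1,0,0,0.2,0],
    [1,0,0,0,0],
    [1,0,0,0,0],
  ],
)

```text
clock: 10.95
ee_pos: [0.4931, -0.1667, 0.0923]
eef_rot: [[0.33, 0.944, 0.0], [0.944, -0.33, 0.0], [0.0, 0.0, -1.0]]
wrist_force: [-0.5, 0.6, -0.9]
gripper_width: 0.0465
```

apply_moves(
  steps=[
    [1,0,0,0.1,0],
    [1,0,0,0.1,0],
    [1,0,0,0.05,0],
    [1,0,0,0,0],
    [1,0,0,0,0],
  ],
)

```text
clock: 11.45
ee_pos: [0.4931, -0.1666, 0.0898]
eef_rot: [[0.33, 0.944, -0.0], [0.944, -0.33, 0.0], [0.0, -0.0, -1.0]]
wrist_force: [0.1, -0.5, -1.6]
gripper_width: 0.0469
```

apply_moves(
  steps=[
    [1,0,0,0.1,0],
    [1,0,0,0.1,0],
    [1,0,0,0,0],
    [1,0,0,0,0],
  ],
)

```text
clock: 11.85
ee_pos: [0.493, -0.1666, 0.0877]
eef_rot: [[0.33, 0.944, -0.0], [0.944, -0.33, 0.0], [0.0, -0.0, -1.0]]
wrist_force: [-1.0, 0.7, -0.7]
gripper_width: 0.0463
```

apply_moves(
  steps=[
    [1,0,0,0.1,0],
    [1,0,0,0,0],
    [1,0,0,0,0],
  ],
)

```text
clock: 12.15
ee_pos: [0.4932, -0.1667, 0.0871]
eef_rot: [[0.33, 0.944, 0.0], [0.944, -0.33, 0.0], [0.0, 0.0, -1.0]]
wrist_force: [-1.9, 0.9, 4.7]
gripper_width: 0.0467
```

apply_moves(
  steps=[
    [1,0,0,0,-4],
    [1,0,0,0,-4],
    [1,0,0,0,0],
  ],
  squeeze=35,
)

```text
clock: 12.45
ee_pos: [0.4936, -0.1669, 0.0872]
eef_rot: [[0.194, 0.981, 0.001], [0.981, -0.194, -0.0], [0.0, 0.001, -1.0]]
wrist_force: [0.4, -0.9, 3.5]
gripper_width: 0.0467
```

```bash
cat > st.py <<'E'
from h import *
np.set_printoptions(precision=4,suppress=True)
s=manip.get_state();R=s['eef_rot'];print(s['clock'],s['ee_pos'],'F',s['wrist_force'],'M',s['ft_torque'],'yaw',np.degrees(np.arctan2(R[1,0],R[0,0])),'j7',s['joint_positions'][6],'tilt',R[:2,2])
E
python3 st.py
```

```text
12.45 [ 0.4936 -0.1669  0.0872] F [ 0.415  -0.8616  3.5218] M [-0.0532 -0.1118  0.0542] yaw 78.8168838564456 j7 0.22592930995024035 tilt [ 0.0013 -0.0002]
```

apply_moves(
  steps=[
    [1,0,0,0.01,-4],
    [1,0,0,0,-4],
    [1,0,0,0,-4],
    [1,0,0,0,0],
  ],
)

```text
clock: 12.85
ee_pos: [0.4929, -0.1666, 0.0865]
eef_rot: [[-0.013, 1.0, -0.0], [1.0, 0.013, 0.0], [0.0, -0.0, -1.0]]
wrist_force: [0.8, 0.2, -0.3]
gripper_width: 0.0466
```

```bash
python3 st.py
```

```text
12.85 [ 0.4929 -0.1666  0.0865] F [ 0.7797  0.2083 -0.3012] M [-0.1091 -0.1264  0.0089] yaw 90.71657931633635 j7 0.4217047897643443 tilt [-0.0002  0.0002]
```

apply_moves(
  steps=[
    [1,0,0,0.1,0],
    [1,0,0,0.1,0],
    [1,0,0,0,0],
    [1,0,0,0,0],
  ],
)

```text
clock: 13.25
ee_pos: [0.4931, -0.1667, 0.0846]
eef_rot: [[-0.012, 1.0, -0.0], [1.0, 0.012, -0.0], [-0.0, -0.0, -1.0]]
wrist_force: [0.3, -1.9, -1.9]
gripper_width: 0.0468
```

```bash
python3 st.py
```

```text
13.25 [ 0.4931 -0.1667  0.0846] F [ 0.3149 -1.9012 -1.9481] M [-0.2466 -0.2607  0.024 ] yaw 90.71343275457919 j7 0.42359969771403444 tilt [-0.     -0.0001]
```

apply_moves(
  steps=[
    [1,0,0,0.1,0],
    [1,0,0,0.05,0],
    [1,0,0,0,0],
    [1,0,0,0,0],
  ],
)

```text
clock: 13.65
ee_pos: [0.4929, -0.1665, 0.0831]
eef_rot: [[-0.013, 1.0, -0.0], [1.0, 0.013, 0.0], [0.0, -0.0, -1.0]]
wrist_force: [-0.7, -0.2, -1.5]
gripper_width: 0.0462
```

```bash
python3 st.py
```

```text
13.65 [ 0.4929 -0.1665  0.0831] F [-0.6586 -0.2354 -1.5378] M [-0.0254 -0.0163  0.055 ] yaw 90.75372554901101 j7 0.42569376283514226 tilt [-0.0004  0.0003]
```

Past crest height with no contact – it is going into the starts.

apply_moves(
  steps=[
    [1,0,0,0.1,0],
    [1,0,0,0.05,0],
    [1,0,0,0,0],
    [1,0,0,0,0],
  ],
)

```text
clock: 14.05
ee_pos: [0.493, -0.1666, 0.0817]
eef_rot: [[-0.013, 1.0, -0.0], [1.0, 0.013, 0.0], [0.0, -0.0, -1.0]]
wrist_force: [0.3, -0.4, -0.5]
gripper_width: 0.047
```

```bash
python3 st.py
```

```text
14.05 [ 0.493  -0.1666  0.0817] F [ 0.3079 -0.4148 -0.4978] M [0.0389 0.0387 0.0522] yaw 90.75359773594913 j7 0.4271860406884048 tilt [-0.0001  0.0001]
```

apply_moves(
  steps=[
    [1,0,0,0.05,0],
    [1,0,0,0.05,0],
    [1,0,0,0,0],
    [1,0,0,0,0],
  ],
)

```text
clock: 14.45
ee_pos: [0.4932, -0.1667, 0.0812]
eef_rot: [[-0.013, 1.0, 0.0], [1.0, 0.013, 0.0], [0.0, 0.0, -1.0]]
wrist_force: [-2.6, 1.7, 7.4]
gripper_width: 0.0465
```

```bash
python3 st.py
```

```text
14.45 [ 0.4932 -0.1667  0.0812] F [-2.6303  1.6887  7.4472] M [0.174  0.6557 0.0379] yaw 90.75242288114184 j7 0.428222829033843 tilt [0.0003 0.0003]
```

apply_moves(
  steps=[
    [1,0,0,0,4],
    [1,0,0,0,4],
    [1,0,0,0,0],
  ],
)

```text
clock: 14.75
ee_pos: [0.4937, -0.1666, 0.0812]
eef_rot: [[0.127, 0.992, 0.001], [0.992, -0.127, 0.0], [0.0, 0.001, -1.0]]
wrist_force: [0.3, 1.4, 5.1]
gripper_width: 0.0466
```

```bash
python3 st.py
```

```text
14.75 [ 0.4937 -0.1666  0.0812] F [0.3211 1.374  5.1061] M [ 0.1388 -0.0816 -0.0685] yaw 82.70495040167211 j7 0.2957437222459462 tilt [0.0014 0.    ]
```

apply_moves(
  steps=[
    [1,0,0,0.01,3],
    [1,0,0,0.02,3],
    [1,0,0,0,0],
    [1,0,0,0,0],
  ],
)

```text
clock: 15.15
ee_pos: [0.4936, -0.1667, 0.0807]
eef_rot: [[0.226, 0.974, 0.001], [0.974, -0.226, -0.0], [0.0, 0.001, -1.0]]
wrist_force: [1.0, 1.2, 5.2]
gripper_width: 0.0467
```

```bash
python3 st.py
```

```text
15.15 [ 0.4936 -0.1667  0.0807] F [0.9549 1.2173 5.2498] M [ 0.2929 -0.3811 -0.0114] yaw 76.915137107294 j7 0.20136726198623922 tilt [ 0.0011 -0.0001]
```

apply_moves(
  steps=[
    [1,0,0,0.03,4],
    [1,0,0,0.03,4],
    [1,0,0,0,0],
    [1,0,0,0,0],
  ],
)

```text
clock: 15.55
ee_pos: [0.4934, -0.1667, 0.0801]
eef_rot: [[0.36, 0.933, 0.001], [0.933, -0.36, -0.0], [0.0, 0.001, -1.0]]
wrist_force: [0.9, 0.5, 5.9]
gripper_width: 0.0468
```

```bash
python3 st.py
```

```text
15.55 [ 0.4934 -0.1667  0.0801] F [0.878  0.4535 5.8703] M [ 0.2143 -0.2767 -0.0861] yaw 68.87716369141964 j7 0.07097261775311983 tilt [ 0.0008 -0.    ]
```

apply_moves(
  steps=[
    [1,0,0,0.03,4],
    [1,0,0,0.03,4],
    [1,0,0,0,0],
    [1,0,0,0,0],
  ],
)

```text
clock: 15.95
ee_pos: [0.4934, -0.1668, 0.0795]
eef_rot: [[0.487, 0.874, 0.001], [0.874, -0.487, -0.0], [0.0, 0.001, -1.0]]
wrist_force: [-0.5, 0.6, 5.3]
gripper_width: 0.047
```

```bash
python3 st.py
```

```text
15.95 [ 0.4934 -0.1668  0.0795] F [-0.5248  0.5931  5.3481] M [ 0.1931 -0.1627 -0.0821] yaw 60.87376838112865 j7 -0.058351470028291004 tilt [ 0.0008 -0.0001]
```

apply_moves(
  steps=[
    [1,0,0,0.03,4],
    [1,0,0,0.03,4],
    [1,0,0,0,0],
    [1,0,0,0,0],
  ],
)

```text
clock: 16.35
ee_pos: [0.4933, -0.1668, 0.0788]
eef_rot: [[0.604, 0.797, 0.001], [0.797, -0.604, -0.0], [0.0, 0.001, -1.0]]
wrist_force: [0.8, 0.2, 6.5]
gripper_width: 0.0467
```

```bash
python3 st.py
```

```text
16.35 [ 0.4933 -0.1668  0.0788] F [0.769  0.2169 6.5045] M [ 0.1474 -0.1823 -0.0375] yaw 52.87421796445278 j7 -0.18697370749937436 tilt [ 0.0006 -0.0001]
```

apply_moves(
  steps=[
    [1,0,0,0.03,4],
    [1,0,0,0.03,4],
    [1,0,0,0,0],
    [1,0,0,0,0],
  ],
)

```text
clock: 16.75
ee_pos: [0.4938, -0.1667, 0.0787]
eef_rot: [[0.709, 0.706, 0.002], [0.706, -0.709, 0.0], [0.001, 0.001, -1.0]]
wrist_force: [0.8, 2.0, 9.8]
gripper_width: 0.0469
```

```bash
python3 st.py
```

```text
16.75 [ 0.4938 -0.1667  0.0787] F [0.7852 1.9906 9.7915] M [ 0.2596 -0.2362 -0.0312] yaw 44.88227436654115 j7 -0.3149714690271812 tilt [0.0015 0.0001]
```

apply_moves(
  steps=[
    [1,0,0,-0.01,4],
    [1,0,0,0,4],
    [1,0,0,0,0],
    [1,0,0,0,0],
  ],
)

```text
clock: 17.15
ee_pos: [0.4937, -0.1666, 0.0787]
eef_rot: [[0.8, 0.6, 0.001], [0.6, -0.8, 0.0], [0.001, 0.001, -1.0]]
wrist_force: [-0.1, 2.9, 9.1]
gripper_width: 0.0467
```

```bash
python3 st.py
```

```text
17.15 [ 0.4937 -0.1666  0.0787] F [-0.1456  2.9358  9.1354] M [ 0.3367 -0.1383 -0.0283] yaw 36.885391954871174 j7 -0.4429805550821794 tilt [0.0012 0.0002]
```

apply_moves(
  steps=[
    [1,0,0,0,4],
    [1,0,0,0,4],
    [1,0,0,0,4],
    [1,0,0,0,4],
    [1,0,0,0,0],
    [1,0,0,0,0],
  ],
)

```text
clock: 17.75
ee_pos: [0.4937, -0.1665, 0.0787]
eef_rot: [[0.934, 0.357, 0.001], [0.357, -0.934, 0.0], [0.001, -0.0, -1.0]]
wrist_force: [-0.1, 2.9, 10.8]
gripper_width: 0.0467
```

```bash
cat >>st.py <<'E'
import sys
if len(sys.argv)>1:
    d=cap('wrist',sys.argv[1]+'.png')
    i=cv2.cvtColor(d['image'],cv2.COLOR_RGB2BGR)[170:370,170:380];cv2.imwrite('pics/'+sys.argv[1]+'z.png',cv2.resize(i,None,fx=2.9,fy=2.9,interpolation=cv2.INTER_CUBIC))
E
python3 st.py w9
```

```text
17.75 [ 0.4937 -0.1665  0.0787] F [-0.0576  2.8533 10.7947] M [ 0.4292  0.0533 -0.0467] yaw 20.892733107837266 j7 -0.6962946982233033 tilt [0.001  0.0004]
```

View pics/w9z.png

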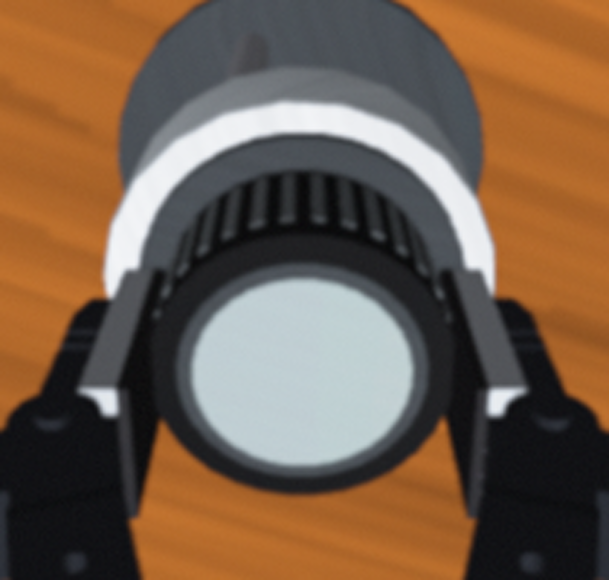

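apply_moves(
  steps=[
    [1,0,0,-0.02,4],
    [1,0,0,-0.02,0],
    [1,0,0,0,0],
  ],
)

```text
clock: 18.1
ee_pos: [0.4934, -0.1665, 0.0787]
eef_rot: [[0.957, 0.291, 0.001], [0.291, -0.957, 0.0], [0.001, -0.0, -1.0]]
wrist_force: [0.6, 2.8, 6.0]
gripper_width: 0.0465
```

```bash
python3 st.py
```

```text
18.1 [ 0.4934 -0.1665  0.0787] F [0.6286 2.8342 5.9736] M [ 0.2866 -0.1752 -0.0215] yaw 16.89479415388081 j7 -0.7595132394173169 tilt [0.0006 0.0003]
```

apply_moves(
  steps=[
    [1,0,0,-0.02,0],
    [0.2,0,0,0,0],
    [0,0,0,0,0],
    [-0.4,0,0,0,0],
    [-1,0,0,0,0],
    [-1,0,0,0,0],
    [-1,0,0,0,0],
    [-1,0,0,0,0],
  ],
)

```text
clock: 18.9
ee_pos: [0.4929, -0.1667, 0.0786]
eef_rot: [[0.958, 0.288, -0.0], [0.288, -0.958, 0.0], [-0.0, -0.0, -1.0]]
wrist_force: [-0.5, 0.2, 0.1]
gripper_width: 0.0854
```

```bash
python3 st.py w10
```

```text
18.9 [ 0.4929 -0.1667  0.0786] F [-0.5316  0.2102  0.107 ] M [-0.0549  0.0414  0.0038] yaw 16.748069875331428 j7 -0.7618003134258786 tilt [-0.0003  0.0001]
```

View pics/w10.png

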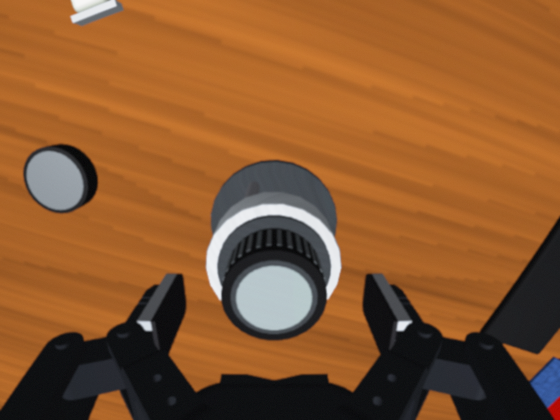

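Released cleanly; retract upward and check from above.

apply_moves(
  steps=[
    [-1,0,0,-1,0],
    [-1,0,0,-3,0],
    [-1,0,0,-5,0],
    [-1,0,0,-3,0],
    [-1,0,0,0,0],
    [-1,0,0,0,0],
    [-1,0,0,0,0],
  ],
)

```text
clock: 19.65
ee_pos: [0.4925, -0.1664, 0.198]
eef_rot: [[0.958, 0.288, -0.001], [0.288, -0.958, 0.0], [-0.001, -0.001, -1.0]]
wrist_force: [-0.3, -0.2, -0.0]
gripper_width: 0.0854
```

```bash
python3 - <<'E'
from fit import *
np.set_printoptions(precision=5,suppress=True)
d=cap('wrist','w11.png');I=d['image'];s=manip.get_state();T=s['ee_pos'];print(s['clock'],T)
r1,e1=fitc(I,d,(.4935,-.1665),.0365,.072);print('ring',r1,e1)
for zt in (.094,.097,.100,.103,.106):
  x,e=fitc(I,d,(.4935,-.1665),.0174,zt);print(zt,'lens',x,e)
i=cv2.cvtColor(I,cv2.COLOR_RGB2BGR)
c=r1[:2]
u=[int(v) for v in proj(d,[*c,.09])];u=[max(u[0],100),max(u[1],80)]
crop=cv2.resize(i[u[1]-80:u[1]+80,u[0]-100:u[0]+100],None,fx=3.5,fy=3.5,interpolation=cv2.INTER_CUBIC)
for z,r,col in[(.075,.03,(0,255,0)),(.100,.024,(0,0,255)),(.072,.0365,(255,0,255))]:
  for a in np.arange(0,6.28,.1):
    q=(proj(d,[c[0]+r*np.cos(a),c[1]+r*np.sin(a),z])-[u[0]-100,u[1]-80])*3.5+1.25
    cv2.circle(crop,(int(round(q[0])),int(round(q[1]))),1,col,-1)
cv2.imwrite('pics/z11.png',crop)
ds=cap('side','side11.png')
j=cv2.cvtColor(ds['image'],cv2.COLOR_RGB2BGR);cv2.imwrite('pics/side11z.png',cv2.resize(j[215:305,190:310],None,fx=6,fy=6,interpolation=cv2.INTER_CUBIC))
cap('top','top11.png')
E
```

```text
19.7 [ 0.49243 -0.1665   0.19779]
ring [ 0.49359 -0.16618  0.03626] 0.00020422432154617448
0.094 lens [ 0.49175 -0.16721  0.01778] 0.00013176318987836132
0.097 lens [ 0.49274 -0.16686  0.01758] 0.00012569975134864124
0.1 lens [ 0.49369 -0.16656  0.0174 ] 0.00014720511426503935
0.103 lens [ 0.49472 -0.16623  0.01719] 0.00014857798170184178
0.106 lens [ 0.49576 -0.16594  0.01694] 0.0001367543594956496
```

View pics/z11.png

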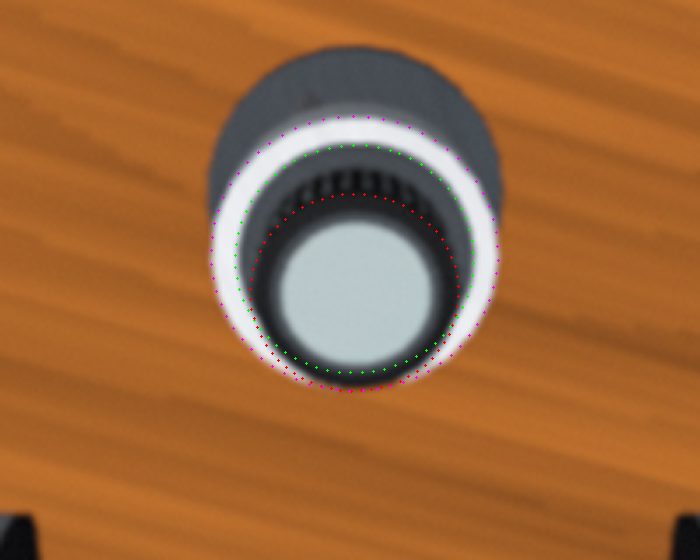

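View pics/side11z.png

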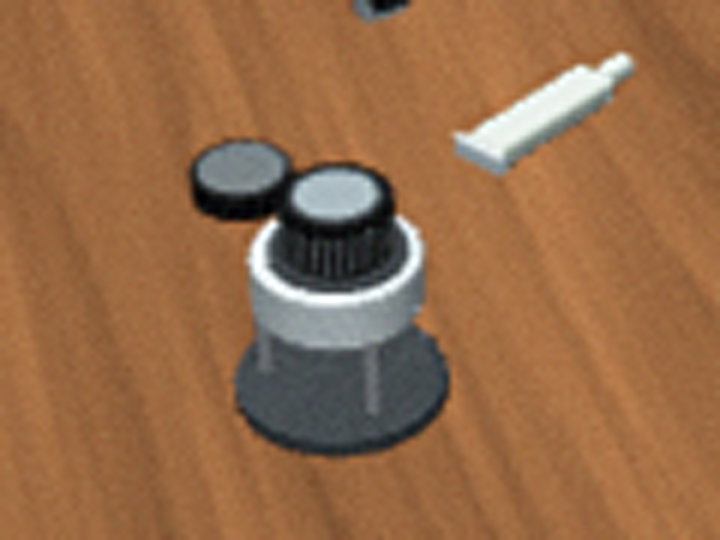

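View pics/top11.png

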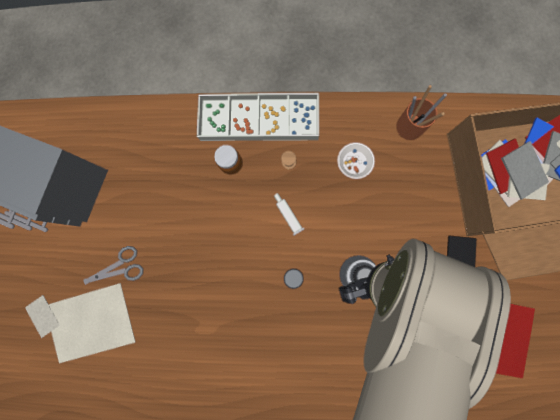

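```bash
python3 -c "
from bench import manip
print(manip.close_job(), manip.get_state()['clock'])"
```

```text
the job is handed in; nothing more can be done
the job is handed in; nothing more can be done
```

The eyepiece is back on the stand loupe: screwed home with its flange on the ring, let go, and the job handed in at about 20 s.

**How it went**
- I gripped the eyepiece by its barrel and set it upright in the ring. It touched the crest at about 5 N.
- I turned it backward 20 degrees until the contact force vanished. It then sank 5.9 mm into the starts (5.8 mm expected).
- I screwed it clockwise 74 degrees in all, pressing with about 5–10 N. It stopped sinking after about 46 degrees and turned level from there.
- The twisting moment read under 0.1 N m throughout. The press peaked at 10.8 N once, just over the 3–10 N asked for but far below 45 N. I eased it to about 6 N for the last few degrees and less before opening the fingers.

**Last checks**
- **Seating:** the wrist picture shows the flange on the ring. The eyepiece lines up with the ring to within about 0.5 mm if its top is at 100 mm, which is the home height.
- **Surroundings:** after backing the hand off, the force reading was near zero. The other things look unmoved in the top picture, except where the arm partly covers the phone.
- **One disagreement:** the tool sank only about 2.5 mm during screwing, not 3 mm. Its final height of 78.7 mm still matches the height I had predicted for home, so I put the difference down to flex in the arm and grip.

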